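# Lock the chopper cup and hold the speed dial at three

## Robot

A 6-joint arm with a two-finger parallel gripper is mounted at the origin on a cart in front of the work surface, level with it; the furniture and walls round the work are solid. World frame = base frame: x ahead of the robot, y to its left, z up, the work surface at z = 0. Lengths are in mm, angles in rad, forces in N, time in s.
With the tool pointing down it reaches from about 275 to 725 mm from the base axis. Payload 5.6 kg.
Tool frame: the origin (TCP) lies at the very end of the fingers, on their centre line; the grasp point (between the pads) lies 19 mm behind it; z points along the fingers, y is the line along which they close (so a half turn about z gives the same grasp; the last joint's range is limited). The gripper opens to 85 mm and grips with 20 to 120 N. Pads are 22 mm wide; open, the fingers measure 114 mm over their backs; the gripper's body (76 mm by 85 mm) begins 54 mm behind the grasp point. The pads swing forward as they close: fully open they stand 13 mm farther back than shut.
Start: joints at [-0.922, 0.255, 0.108, 0, -1.424, -0.285], TCP at [195.724, -513.989, 231.283] pointing down, gripper open.
Joint ranges: [-2.95, 2.95], [-1.21, 1.97], [-1.09, 1.5], [-2.87, 1.71], [-2.94, -0.07], [-3.05, 3.05]. Speed limits (rad/s): [2.57, 2.57, 3.14, 3.14, 3.14, 3.14].

## Interface

Orientations are given as a 3x3 rotation matrix whose columns are the frame's x, y, z axes.
In Python, from rig import env gives the robot as it stands.
- The arm moves only by the tool servo_tool, never from a script. Its argument "rows" is a list of rows, each a list of 5 numbers: the shift along the tool's x, y, z in cm, then the turn about the tool's z in rad, then the opening, from 0 (shut) to 1 (fully open). A call has exactly 10 rows; each row shifts and turns the commanded pose from where the row before left it, along the tool's axes as they then stand; what a row does not reach is not made up. A row lasts 1/12 s, in which the tool goes at most 41.7 mm and 7.16 degrees, less where a joint would pass 70% of its speed; a pose out of reach is approached as far as the arm can. A call with a gripper value outside its range is refused whole. The fingers move at their own pace and stop on an object; the grip force is fixed at half the most. Time passes only in rows, so rows that do not move let the fingers close, or fill a call up. It gives the time, the measured TCP pose, the force, the opening and the grip force at its end, in the units of the state.
- env.sense(): the state, without advancing time (a new reading comes with each control period).
- env.grab_frame(name): name is "side" or "top" or "wrist"; returns a dict with "img" (420x560x3 uint8, blue, green, red), "depth" (420x560 float32, mm along the optical axis (not along the pixel's ray), 0 where there is no reading), "fx", "fy", "cx", "cy" (pixels), "xyz" and "rotation" of the camera in the world; the wrist camera has in their place "T_tool_cam" (4x4, takes a point from camera to tool coordinates, whose origin is the TCP and whose axes are the flange's). Camera axes: x right, y down, z forward; pixel columns grow to the right and rows downward; lengths in mm; the calibration is good to about 2 mm. A picture is of the moment at which its call begins: read the wrist's pose just before it.
- env.close_job(): hands the job in; it is judged then, once.
The state is a dict: "clock": time; "qpos": joint angles; "qd": joint speeds; "effort": joint torques, N m; "tcp_pos": TCP position; "orientation": TCP orientation; "contact_force": force on the tool from outside, world axes, zero at the start; "torque": the same for the moment, N m; "opening": finger opening in mm; "grip_force": force on a finger pad.
Only numpy, scipy, OpenCV 4.12 (cv2) and the standard library are available. Lean on these libraries where they do the work, as an engineer would, in place of code of your own. Each camera call takes 0.05 s, during which the arm holds its last target. There are 200 camera calls.

## Task

Get the small food chopper on the worktop running at speed three: push its cup down onto the motor base against the spring and turn it clockwise as far as it goes, so that it stays locked down, and let go of it. Then turn the spring-return dial on the same base clockwise past the first and second clicks to the third (three pips), never on to the fourth, and finish while still holding the dial there, because it springs back if let go. Leave the dial alone until the cup is locked, and leave the other things where they stand.

Things in the scene. Friction and masses are not known exactly. Their poses are not given: they have to be found in the camera images.
- chopper_base: chopper's motor base, white, fixed: 150 mm (x) by 270 mm (y), deck 50 mm above the worktop. Origin under its centre; yaw 0: vents face the robot. Cup axis at local (0, +65 mm) in a white collar, 120 mm outer diameter, top 78 mm above the worktop; dial axis at local (0, -80 mm). Marks on the deck beyond the dial: short bar = off, then radial rows of 1, 2, 3, 4 pips.
- cup_grip (a point): middle of the grip bar on the lid of the steel cup (84 mm diameter; grey lid 89 mm): bar 52 mm long, 14 thick, 27 tall above the lid. On the cup's axis, 15 mm above the lid, 12 below the bar's top, 166 above the worktop while up. x runs along the bar to the black pointer mark, z up, turning with the cup; locked, x is the base's x and the pointer meets the mark on the deck.
- cup_slide (a joint): how far the cup is pressed down, m: 0 up (start), 0.012 hard down. A spring lifts it: 4 N to start it moving, 10 N hard down. Two lugs block turning until it is 0.009 down (press nearly to the stop first; forced half down, it jams); once turned and let go it rises to about 0.0085, where the lugs hold it under the collar.
- cup (a joint): turn of the cup, rad, growing clockwise seen from above: 0 unlocked (start), 0.70 fully locked (stop). Needs under 0.2 N m.
- dial_grip (a point): on the dial's axis, in its grip bar: grey dial, skirt 56 mm diameter, 11 high, with an upright bar 48 mm long, 14 thick, 26 tall above the skirt. 15 mm above the skirt, 11 below the bar's top, 77 above the worktop. x runs along the bar to the end with the white pointer mark, z up, turning with the dial.
- dial (a joint): turn of the dial, rad, growing clockwise seen from above: 0 off (start), clicks at 0.436, 0.873, 1.309 (third) and 1.745 (fourth, end stop). Return torque grows from 0.054 to 0.106 N m, with humps of about 0.03 N m between clicks: it runs back to 0 from anywhere when let go.
- egg_timer: red and white round kitchen timer, 65 mm wide, 52 mm high, loose, near the base's dial end; a bystander. Origin under its centre.
- spice_jar: small spice jar with a dark lid, 41 mm diameter, 105 mm high, loose, near the base's cup end; a bystander. Origin under its centre.
- peg: pink plastic bag clip, 72 mm long, 12 mm high, loose, in front of the base; a bystander. Origin under its centre.

How it is judged:
By the outcome, as a careful person would: the job done as asked, in the order asked, and still so for the second after the job is handed in, while the arm keeps its last pose, push and grip.
It also fails if it takes over 48 s, if anything falls off the work surface, if the arm or the gripper's body presses on something with over 40 N, if the wrist force passes 120 N, or if a joint passes its speed limit or range.

## Working session

There is one attempt and no reset: what is moved stays moved. The work goes in short steps, Python scripts to look and compute and a tool call to move; the robot and the scene stay as the last step left them, time stands still between calls to the robot, and variables do not carry over. Pictures are saved under pics/ and viewed, at most 10 in all, crops included, and the job is handed in when it is done.

Besides the shell and the picture viewer there is one more tool, called after "Call:" as name(argument=value, ...), one argument or row to a line, values as JSON. servo_tool: Moves the arm, as the interface text tells. Its arguments: {"type":"object","properties":{"rows":{"type":"array","items":{"type":"array","items":{"type":"number"}}}},"required":["rows"]}

```bash
mkdir -p pics; ls
python3 - <<'E'
from rig import env
import cv2,numpy as np,pickle
s=env.sense();print(s)
for n in("top","side"):
    f=env.grab_frame(n);pickle.dump(f,open(f"pics/{n}.pkl","wb"));cv2.imwrite(f"pics/{n}0.png",f["img"]);print(n,f["xyz"],f["rotation"],f["fx"],f["cx"],f["cy"])
E
```

```text
pics
{'clock': 0.0, 'qpos': array([-9.22415406e-01,  2.55724838e-01,  1.06985402e-01, -4.61243659e-04,
       -1.42388706e+00, -2.84609209e-01]), 'qd': array([ 0.00075551,  0.00030658, -0.00115489, -0.00048953,  0.00090913,
       -0.0012914 ]), 'effort': array([ 6.56329976e-04, -3.86626732e+01,  2.37937689e+01,  5.36511898e+00,
       -6.22854510e-03, -1.00069286e-05]), 'tcp_pos': array([ 195.56684323, -513.52124924,  230.40196158]), 'orientation': array([[-9.34585634e-01, -3.55737464e-01, -7.41542890e-04],
       [-3.55738228e-01,  9.34584028e-01,  1.73428891e-03],
       [ 7.60826021e-05,  1.88463666e-03, -9.99998221e-01]]), 'contact_force': array([ 0.73165136, -0.1674953 , -0.07346243]), 'torque': array([ 0.01417819,  0.03335786, -0.00867642]), 'grip_force': 0.0, 'opening': 85.12024138908544}
top [ 376.91932468   75.72440136 1002.97022157] [[ 0.0240259  -0.99017018  0.13778889]
 [-0.99960848 -0.02181709  0.0175185 ]
 [-0.01434014 -0.13815584 -0.99030668]] 416.6028091937825 283.54506101998976 202.99814753074472
side [ 440.20656859 -754.37872529  710.0873843 ] [[ 0.99892053 -0.01835384  0.04267214]
 [-0.04534374 -0.58472661  0.80996218]
 [ 0.01008562 -0.81102277 -0.58492765]] 451.98503143399705 277.549333206213 211.84645191037285
```

View pics/top0.png

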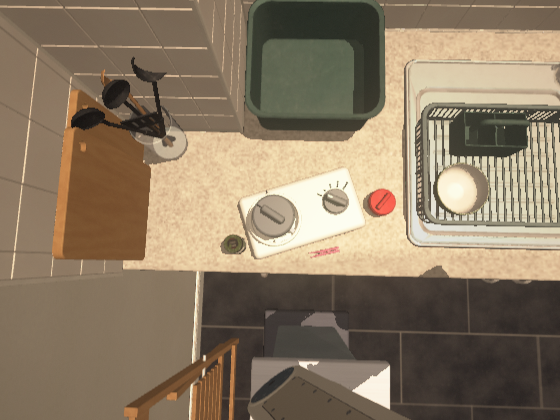

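The top view shows the base around (305,212), with the cup at (273,217), the dial at (336,200), the jar at (233,244), the timer at (382,202) and the clip at (325,252). Next I'll measure these.

```bash
cat > h.py <<'E'
import numpy as np,cv2,pickle
def cloud(f,R=None,t=None):
    R=f["rotation"] if R is None else R;t=f["xyz"] if t is None else t
    v,u=np.mgrid[:420,:560];d=f["depth"]
    p=np.stack([(u-f["cx"])/f["fx"]*d,(v-f["cy"])/f["fy"]*d,d],-1)
    w=p@np.array(R).T+np.array(t);w[d==0]=np.nan
    return w
E
python3 - <<'E'
from h import *
f=pickle.load(open("pics/top.pkl","rb"));g=pickle.load(open("pics/side.pkl","rb"))
w=cloud(f);z=w[...,2]
def blob(n,box,lo,hi,ww=w):
    u0,u1,v0,v1=box;s=ww[v0:v1,u0:u1].reshape(-1,3);m=(s[:,2]>lo)&(s[:,2]<hi);s=s[m]
    (c,sz,a)=cv2.minAreaRect(s[:,:2].astype(np.float32));print(n,len(s),s.mean(0).round(1),'rect',np.round(c,1),np.round(sz,1),round(a,1))
blob('deck',(232,370,160,262),43,57)
blob('lid',(245,302,190,245),140,158)
blob('lidbar',(245,302,190,245),168,190)
blob('dialskirt',(318,355,185,216),57,66)
blob('dialbar',(318,355,185,216),78,95)
blob('timer',(366,400,185,220),15,70)
blob('jar',(218,248,230,260),90,120)
blob('peg',(308,343,245,260),5,25)
blob('table',(200,380,265,268),-30,30)
# occupancy around: tall stuff
t=(z>100)&(w[...,0]<620)&(w[...,0]>250)
for y in range(-300,400,50):
    m=(z>60)&(abs(w[...,1]-y)<25)&(w[...,0]>200);q=w[m]
    print(y,'xmin of >60:',q[:,0].min().round() if len(q) else None, 'z',q[:,2].max().round() if len(q) else None)
a=cv2.resize(f["img"][155:265,215:405],None,fx=4,fy=4,interpolation=cv2.INTER_CUBIC)
cv2.imwrite("pics/crop.png",a)
cv2.imwrite("pics/side0.png",g["img"])
E
```

```text
deck 4691 [493.8  31.4  49.9] rect [486.7  65.6] [147.4 299.5] 18.4
lid 1241 [470.4 111.5 151.2] rect [471.7 111.9] [86.6 86.5] 46.5
lidbar 182 [471.  111.8 177.5] rect [471.5 112.1] [51.6 14. ] 58.6
dialskirt 283 [515.2 -23.9  62.3] rect [517.1 -25.4] [53.2 52.8] 46.0
dialbar 138 [516.7 -24.8  87.2] rect [517.2 -25.1] [46.7 13.9] 70.4
timer 607 [ 519.6 -134.1   40.7] rect [ 521.3 -136.1] [61.7 61.8] 67.8
jar 281 [413.5 198.7 105.2] rect [413.8 198.7] [36.7 38.4] 1.9
peg 135 [403.   -9.1  10.9] rect [403.7  -8.9] [17.9 79.5] 14.0
table 538 [365.4  75.6   0.4] rect [365.4  76.5] [  4.8 425.4] 1.4
-300 xmin of >60: 466.0 z 143.0
-250 xmin of >60: 466.0 z 123.0
-200 xmin of >60: 480.0 z 121.0
-150 xmin of >60: 973.0 z 119.0
-100 xmin of >60: 681.0 z 156.0
-50 xmin of >60: 231.0 z 605.0
0 xmin of >60: 200.0 z 588.0
50 xmin of >60: 426.0 z 155.0
100 xmin of >60: 412.0 z 183.0
150 xmin of >60: 415.0 z 181.0
200 xmin of >60: 394.0 z 526.0
250 xmin of >60: 698.0 z 521.0
300 xmin of >60: 630.0 z 518.0
350 xmin of >60: 611.0 z 518.0
```

View pics/crop.png

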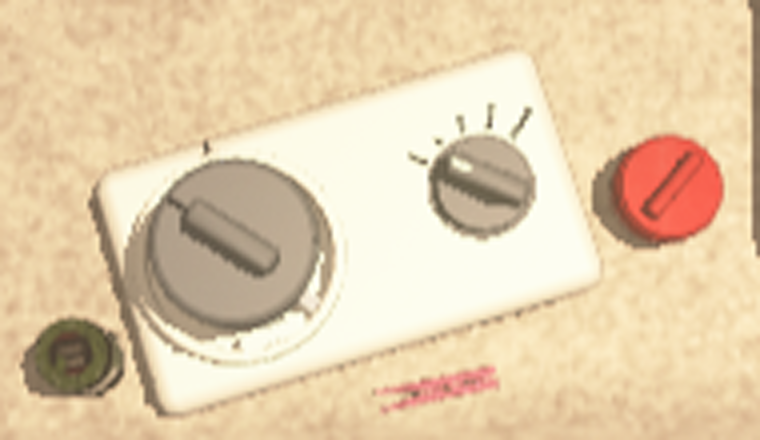

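View pics/side0.png

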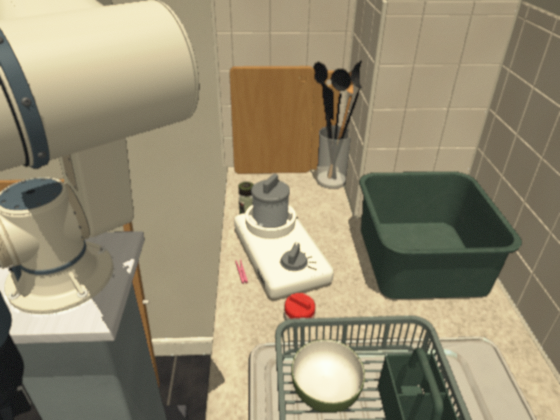

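The three pictures show:
- **Cup and dial:** in the crop, the cup bar's pointer is at (175,200) and the dial bar's pointer is at (455,165). Pip rows 1–4 run from about (440,140) to (520,122).
- **Surroundings:** the side view shows clear space above the base.

The measurements agree with the sizes given:
- Cup to dial is 144.6 mm (145 expected), and the base yaw is 18.4°.
- The cup bar is at 58.5°, which is 18.4° + 0.70 rad.
- The dial bar is at 70.4°.

I'll move over the cup now.

Call:
servo_tool(
  rows=[
    [-2.4,2.43,0,0,1],
    [-2.4,2.43,0,0,1],
    [-2.4,2.43,0,0,1],
    [-2.4,2.43,0,0,1],
    [-2.4,2.43,0,0,1],
    [-2.4,2.43,0,0,1],
    [-2.4,2.43,0,0,1],
    [-2.4,2.43,0,0,1],
    [-2.4,2.43,0,0,1],
    [-2.4,2.43,0,0,1],
  ],
)

```text
clock: 0.93
tcp_pos: [333.5, -199.8, 231.1]
orientation: [[-0.935, -0.356, -0.0], [-0.356, 0.935, 0.0], [0.0, 0.0, -1.0]]
contact_force: [0.8, -0.3, 1.4]
opening: 85.4
grip_force: 0.0
```

Call:
servo_tool(
  rows=[
    [-2.4,2.43,0,0,1],
    [-2.4,2.43,0,0,1],
    [-2.4,2.43,0,0,1],
    [-2.4,2.43,0,0,1],
    [-2.4,2.43,0,0,1],
    [-2.4,2.43,0,0,1],
    [-2.4,2.43,0,0,1],
    [-2.4,2.43,0,0,1],
    [-2.4,2.43,0,0,1],
    [-2.4,2.43,0,0,1],
  ],
)

```text
clock: 1.77
tcp_pos: [471.5, 112.7, 231.0]
orientation: [[-0.934, -0.356, -0.001], [-0.356, 0.934, -0.0], [0.001, 0.0, -1.0]]
contact_force: [-0.2, -1.2, 0.2]
opening: 85.3
grip_force: 0.0
```

Call:
servo_tool(
  rows=[
    [0,0,0,-0.11,1],
    [0,0,0,-0.11,1],
    [0,0,0,-0.11,1],
    [0,0,0,-0.11,1],
    [0,0,0,-0.11,1],
    [0,0,0,-0.11,1],
    [0,0,0,0,1],
    [0,0,0,0,1],
    [0,0,0,0,1],
    [0,0,0,0,1],
  ],
)

```text
clock: 2.6
tcp_pos: [471.3, 111.0, 231.2]
orientation: [[-0.522, -0.853, -0.0], [-0.853, 0.522, -0.0], [0.0, 0.0, -1.0]]
contact_force: [-0.1, -0.5, -0.2]
opening: 85.7
grip_force: 0.0
```

```bash
cat >> h.py <<'E'
def wrist(env):
    s=env.sense();f=env.grab_frame("wrist");T=f["T_tool_cam"];R=s["orientation"]
    return s,f,cloud(f,R@T[:3,:3],R@T[:3,3]+s["tcp_pos"])
def bar(w,c,lo,hi,r=35):
    m=(w[...,2]>lo)&(w[...,2]<hi)&(np.hypot(w[...,0]-c[0],w[...,1]-c[1])<r);p=w[m]
    q=cv2.minAreaRect(p[:,:2].astype(np.float32));print('bar',len(p),p.mean(0).round(1),np.round(q[0],1),np.round(q[1],1),round(q[2],1))
E
python3 - <<'E'
from h import *
from rig import env
s,f,w=wrist(env);print(s["tcp_pos"]);cv2.imwrite("pics/w1.png",f["img"])
bar(w,(471.5,112),168,190); bar(w,(471.5,112),145,157,60)
E
```

```text
[471.31483566 110.9635895  231.17639717]
bar 1261 [467.7 111.  177.3] [468.7 112.4] [50.5 13.7] 59.1
bar 7283 [466.5 109.1 151. ] [468.7 113.1] [87.7 87.5] 60.8
```

View pics/w1.png

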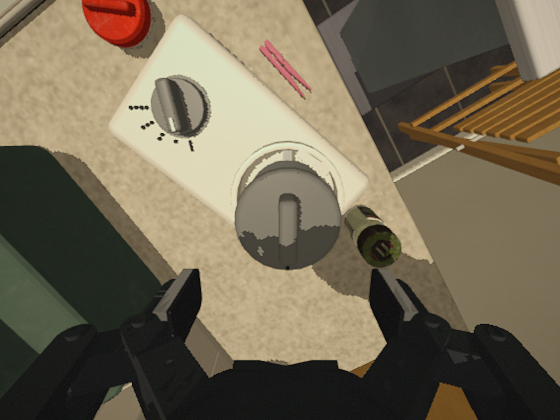

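The wrist view has the bar upright at (288,218), almost centred between the fingers, with its axis matching tool x. The two cameras disagree by about 2.8 mm, so I'll split the difference and descend.

Call:
servo_tool(
  rows=[
    [0,0.15,1.0,0,1],
    [0,0,2.0,0,1],
    [0,0,2.0,0,1],
    [0,0,1.2,0,1],
    [0,0,0.8,0,1],
    [0,0,0.45,0,1],
    [0,0,0.25,0,1],
    [0,0,0,0,1],
    [0,0,0,0,1],
    [0,0,0,0,1],
  ],
)

```text
clock: 3.48
tcp_pos: [470.6, 112.0, 155.1]
orientation: [[-0.52, -0.854, 0.001], [-0.854, 0.52, 0.001], [-0.001, -0.001, -1.0]]
contact_force: [0.7, 0.0, 0.2]
opening: 85.2
grip_force: 0.0
```

Call:
servo_tool(
  rows=[
    [0,0,0,0,0.6],
    [0,0,0,0,0.4],
    [0,0,0,0,0.3],
    [0,0,0,0,0.2],
    [0,0,0,0,0.1],
    [0,0,0,0,0],
    [0,0,0,0,0],
    [0,0,0,0,0],
    [0,0,0,0,0],
    [0,0,0,0,0],
  ],
)

```text
clock: 4.32
tcp_pos: [470.1, 111.8, 154.5]
orientation: [[-0.52, -0.854, 0.0], [-0.854, 0.52, 0.0], [-0.0, 0.0, -1.0]]
contact_force: [-1.7, 1.3, 3.4]
opening: 13.1
grip_force: 61.0
```

Call:
servo_tool(
  rows=[
    [0,0,0.2,0,0],
    [0,0,0.2,0,0],
    [0,0,0.2,0,0],
    [0,0,0.2,0,0],
    [0,0,0.2,0,0],
    [0,0,0.1,0,0],
    [0,0,0,0,0],
    [0,0,0,0,0],
    [0,0,0,0,0],
    [0,0,0,0,0],
  ],
)

```text
clock: 5.15
tcp_pos: [470.3, 111.8, 144.1]
orientation: [[-0.52, -0.854, 0.001], [-0.854, 0.52, 0.0], [-0.001, -0.001, -1.0]]
contact_force: [-3.3, 0.8, 7.9]
opening: 12.9
grip_force: 61.9
```

Call:
servo_tool(
  rows=[
    [0,0,0.1,0,0],
    [0,0,0.1,0,0],
    [0,0,0.1,0,0],
    [0,0,0,0,0],
    [0,0,0,0,0],
    [0,0,0,0,0],
    [0,0,0,0,0],
    [0,0,0,0,0],
    [0,0,0,0,0],
    [0,0,0,0,0],
  ],
)

```text
clock: 5.98
tcp_pos: [470.6, 111.9, 142.3]
orientation: [[-0.52, -0.854, 0.002], [-0.854, 0.52, 0.0], [-0.002, -0.002, -1.0]]
contact_force: [-5.9, 1.2, 16.6]
opening: 12.8
grip_force: 63.1
```

The cup is at the hard stop, so I'll turn it clockwise (positive about tool z).

Call:
servo_tool(
  rows=[
    [0,0,0,0.06,0],
    [0,0,0,0.06,0],
    [0,0,0,0.06,0],
    [0,0,0,0.06,0],
    [0,0,0,0.06,0],
    [0,0,0,0.06,0],
    [0,0,0,0.06,0],
    [0,0,0,0.06,0],
    [0,0,0,0.06,0],
    [0,0,0,0.06,0],
  ],
)

```text
clock: 6.82
tcp_pos: [470.6, 111.8, 142.3]
orientation: [[-0.912, -0.409, 0.002], [-0.409, 0.912, 0.0], [-0.002, -0.001, -1.0]]
contact_force: [-7.1, 1.1, 16.8]
opening: 12.9
grip_force: 63.0
```

Call:
servo_tool(
  rows=[
    [0,0,0,0.04,0],
    [0,0,0,0.04,0],
    [0,0,0,0.03,0],
    [0,0,0,0.02,0],
    [0,0,0,0.02,0],
    [0,0,0,0,0],
    [0,0,0,0,0],
    [0,0,0,0,0],
    [0,0,0,0,0],
    [0,0,0,0,0],
  ],
)

```text
clock: 7.65
tcp_pos: [470.7, 111.8, 142.4]
orientation: [[-0.962, -0.273, 0.002], [-0.273, 0.962, -0.0], [-0.002, -0.001, -1.0]]
contact_force: [-5.8, 0.2, 16.1]
opening: 12.8
grip_force: 63.5
```

Run:
```python
from h import *
from rig import env
s=env.sense();R=s["orientation"];print(np.degrees(np.arctan2(R[1,0],R[0,0])),s["torque"],s["tcp_pos"],s["contact_force"])
f=env.grab_frame("top");w=cloud(f);cv2.imwrite("pics/t2.png",cv2.resize(f["img"][155:265,215:405],None,fx=4,fy=4,interpolation=cv2.INTER_CUBIC))
```

```text
-164.16989072845692 [0.21552445 2.67054877 0.79958802] [470.6535204  111.84466654 142.37347391] [-5.77012925  0.23073093 16.11871546]
```

It is at the turn stop: the reaction is 0.8 N m, and the angle is slightly past 198.4°. I'll release and rise straight up.

Call:
servo_tool(
  rows=[
    [0,0,0,0,0.3],
    [0,0,0,0,1],
    [0,0,0,0,1],
    [0,0,0,0,1],
    [0,0,0,0,1],
    [0,0,0,0,1],
    [0,0,0,0,1],
    [0,0,-0.5,0,1],
    [0,0,-1,0,1],
    [0,0,-2,0,1],
  ],
)

```text
clock: 8.53
tcp_pos: [468.8, 111.3, 174.0]
orientation: [[-0.963, -0.27, -0.004], [-0.27, 0.963, -0.002], [0.005, -0.0, -1.0]]
contact_force: [0.0, -0.3, -0.4]
opening: 85.3
grip_force: 0.0
```

Call:
servo_tool(
  rows=[
    [0,0,-2,0,1],
    [0,0,-2,0,1],
    [0,0,-1.5,0,1],
    [0,0,0,0,1],
    [0,0,0,0,1],
    [0,0,0,0,1],
    [0,0,0,0,1],
    [0,0,0,0,1],
    [0,0,0,0,1],
    [0,0,0,0,1],
  ],
)

```text
clock: 9.37
tcp_pos: [469.9, 111.7, 229.9]
orientation: [[-0.963, -0.27, -0.001], [-0.27, 0.963, -0.0], [0.001, -0.0, -1.0]]
contact_force: [0.6, 0.1, 0.1]
opening: 85.5
grip_force: 0.0
```

Run:
```python
from h import *
from rig import env
s,f,w=wrist(env);R=s["orientation"];print(s["tcp_pos"],np.degrees(np.arctan2(R[1,0],R[0,0])));cv2.imwrite("pics/w2.png",f["img"])
bar(w,(470,112),160,190); bar(w,(470,112),136,157,60)
bar(w,(516,-25),80,95);bar(w,(516,-25),57,66,40)
```

```text
[469.93242895 111.68482112 229.89410426] -164.3127675680251
bar 1188 [466.8 112.6 169. ] [468.5 113.1] [51. 14.] 19.1
bar 6958 [464.6 112.1 142.7] [468.7 113.2] [87.6 88. ] 10.2
bar 699 [513.5 -22.7  86.8] [514.9 -23.5] [47.7 14.3] 68.2
bar 984 [507.  -18.7  62. ] [515.1 -22.3] [54.  51.4] 5.1
```

View pics/w2.png

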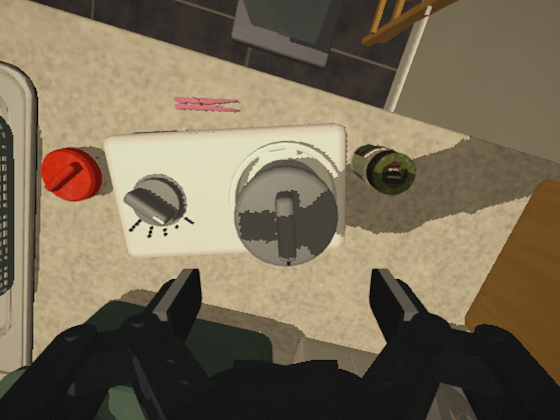

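The wrist view shows the cup locked. The bar at (288,218) has turned 40.0° (0.698 rad), and the lid is at 142.7 mm, 8.3 mm down. The jar, clip and timer haven't moved, and the dial is still at off at (155,203). Next I'll go to the dial.

Call:
servo_tool(
  rows=[
    [-0.16,-2.88,0,0,1],
    [-0.16,-2.88,0,0,1],
    [-0.16,-2.88,0,0,1],
    [-0.16,-2.88,0,0,1],
    [-0.16,-2.88,0,0,1],
    [0,0,0,-0.11,1],
    [0,0,0,-0.11,1],
    [0,0,0,-0.11,1],
    [0,0,0,-0.11,1],
    [0,0,0,-0.11,1],
  ],
)

```text
clock: 10.25
tcp_pos: [516.7, -24.8, 230.1]
orientation: [[-0.676, -0.737, -0.0], [-0.737, 0.676, -0.0], [0.0, 0.0, -1.0]]
contact_force: [0.3, 0.1, -0.7]
opening: 85.3
grip_force: 0.0
```

Call:
servo_tool(
  rows=[
    [0,0,1,-0.11,1],
    [0,0,2,-0.11,1],
    [0,0,2,-0.11,1],
    [0,0,1,-0.05,1],
    [0,0,0,0,1],
    [0,0,0,0,1],
    [0,0,0,0,1],
    [0,0,0,0,1],
    [0,0,0,0,1],
    [0,0,0,0,1],
  ],
)

```text
clock: 11.08
tcp_pos: [517.1, -24.6, 171.0]
orientation: [[-0.359, -0.933, 0.001], [-0.933, 0.359, 0.0], [-0.001, -0.001, -1.0]]
contact_force: [-0.5, -0.3, 0.5]
opening: 85.5
grip_force: 0.0
```

Run:
```python
from h import *
from rig import env
s,f,w=wrist(env);R=s["orientation"];print(s["tcp_pos"],np.degrees(np.arctan2(R[1,0],R[0,0])),R.round(3));cv2.imwrite("pics/w3.png",f["img"])
bar(w,(516,-25),80,95);bar(w,(516,-25),57,66,40)
```

```text
[517.09943736 -24.61870409 170.95219304] -111.05343188809287 [[-0.359 -0.933  0.001]
 [-0.933  0.359  0.   ]
 [-0.001 -0.001 -1.   ]]
bar 911 [514.1 -26.2  87.5] [514.5 -24.6] [47.5 13.4] 68.7
bar 1853 [514.1 -26.9  62. ] [514.8 -25.2] [52.4 53.9] 67.0
```

View pics/w3.png

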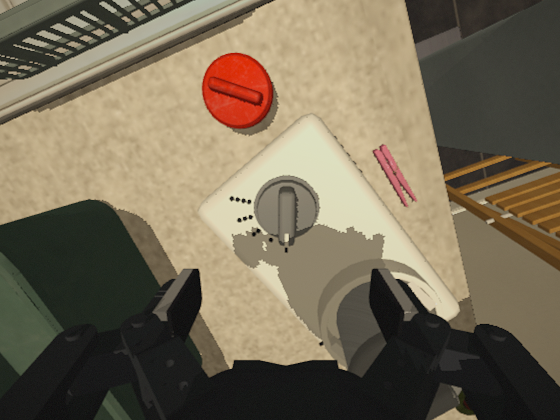

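The dial bar is upright at (287,215) and centred, at an angle of 68.7° against 68.95° for the tool. Its skirt and height check out. I'll descend and grip it.

Call:
servo_tool(
  rows=[
    [0.08,0.08,1,0,1],
    [0,0,2,0,1],
    [0,0,2.5,0,1],
    [0,0,2,0,1],
    [0,0,1.5,0,1],
    [0,0,1,0,1],
    [0,0,0.6,0,1],
    [0,0,0,0,1],
    [0,0,0,0,1],
    [0,0,0,0,1],
  ],
)

```text
clock: 11.97
tcp_pos: [516.6, -25.0, 65.4]
orientation: [[-0.359, -0.933, 0.002], [-0.933, 0.359, 0.0], [-0.001, -0.002, -1.0]]
contact_force: [-0.5, -0.4, 0.7]
opening: 85.5
grip_force: 0.0
```

Call:
servo_tool(
  rows=[
    [0,0,0,0,0.6],
    [0,0,0,0,0.4],
    [0,0,0,0,0.3],
    [0,0,0,0,0.2],
    [0,0,0,0,0.1],
    [0,0,0,0,0],
    [0,0,0,0,0],
    [0,0,0,0,0],
    [0,0,0,0,0],
    [0,0,0,0,0],
  ],
)

```text
clock: 12.8
tcp_pos: [516.0, -25.2, 64.6]
orientation: [[-0.359, -0.933, 0.001], [-0.933, 0.359, -0.0], [-0.0, -0.001, -1.0]]
contact_force: [-0.1, -0.5, 2.8]
opening: 12.7
grip_force: 59.9
```

Run:
```python
from rig import env
import numpy as np
s=env.sense();R=s["orientation"];print(s["tcp_pos"],np.degrees(np.arctan2(R[1,0],R[0,0])),s["torque"],s["contact_force"],s["qpos"])
```

```text
[515.96091389 -25.20235188  64.56415834] -111.02499184300656 [-0.19513829  0.06387827 -0.11097428] [-0.11085302 -0.53363556  2.77655482] [ 2.54905637e-01  3.05290917e-01 -2.70386406e-01  2.95279754e-04
 -9.94563045e-01 -6.22021827e-01]
```

Gripped. I'll turn it clockwise by 1.31 rad, easing into the third click.

Call:
servo_tool(
  rows=[
    [0,0,0,0.1,0],
    [0,0,0,0.1,0],
    [0,0,0,0.1,0],
    [0,0,0,0.1,0],
    [0,0,0,0.1,0],
    [0,0,0,0.1,0],
    [0,0,0,0.1,0],
    [0,0,0,0.1,0],
    [0,0,0,0.1,0],
    [0,0,0,0.1,0],
  ],
)

```text
clock: 13.63
tcp_pos: [516.1, -25.3, 64.5]
orientation: [[-0.98, -0.198, 0.001], [-0.198, 0.98, -0.0], [-0.001, -0.001, -1.0]]
contact_force: [0.6, -1.5, 2.0]
opening: 12.5
grip_force: 59.9
```

Call:
servo_tool(
  rows=[
    [0,0,0,0.08,0],
    [0,0,0,0.07,0],
    [0,0,0,0.06,0],
    [0,0,0,0.05,0],
    [0,0,0,0.03,0],
    [0,0,0,0.02,0],
    [0,0,0,0,0],
    [0,0,0,0,0],
    [0,0,0,0,0],
    [0,0,0,0,0],
  ],
)

```text
clock: 14.47
tcp_pos: [516.1, -25.4, 64.5]
orientation: [[-0.994, 0.105, 0.001], [0.105, 0.994, -0.0], [-0.001, -0.0, -1.0]]
contact_force: [2.7, -3.2, 4.1]
opening: 12.9
grip_force: 60.0
```

Run:
```python
from h import *
from rig import env
s,f,w=wrist(env);R=s["orientation"];print(s["tcp_pos"],np.degrees(np.arctan2(R[1,0],R[0,0])),s["torque"],s["contact_force"])
bar(w,(516,-25),72,88,30);bar(w,(470,112),160,190)
f2=env.grab_frame("top");bar(cloud(f2),(471,112),160,190);bar(cloud(f2),(471,112),136,157,60)
cv2.imwrite("pics/w4.png",f["img"])
```

```text
[516.06498256 -25.38581923  64.53017447] 173.95586059326098 [-1.12281107 -0.52862443  0.16492697] [ 2.67316609 -3.17407439  4.1194799 ]
bar 2499 [507.2 -23.4  84.1] [514.5 -24.3] [37.7 41. ] 42.4
bar 0 [nan nan nan] [0. 0.] [0. 0.] 0.0
bar 0 [nan nan nan] [0. 0.] [0. 0.] 0.0
bar 0 [nan nan nan] [0. 0.] [0. 0.] 0.0h.py:13: RuntimeWarning: Mean of empty slice.
  q=cv2.minAreaRect(p[:,:2].astype(np.float32));print('bar',len(p),p.mean(0).round(1),np.round(q[0],1),np.round(q[1],1),round(q[2],1))
  ret = um.true_divide(
```

View pics/w4.png

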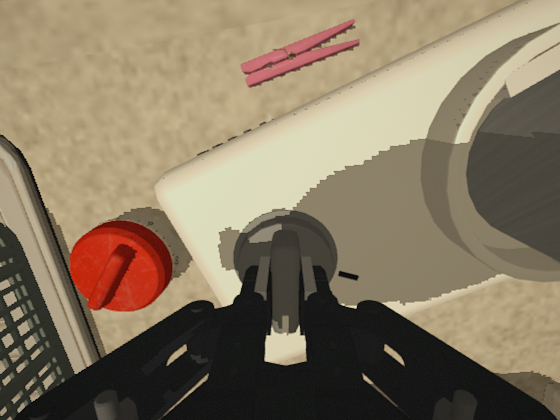

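The wrist view shows the bar upright between the fingers, about (287,235) to (287,330), with no visible slip. The tool has turned 75.02° (1.309 rad). The arm hides the cup from above, so I'll check the cup and the bar angle with the side camera.

Run:
```python
from h import *
from rig import env
s,f,w=wrist(env)
# bar edges in the wrist image: bar-top pixels by height in a narrow strip, fit axis
m=(abs(w[...,2]-88)<3)&(np.hypot(w[...,0]-515,w[...,1]+25)<27)&(abs(w[...,1]+25)<10)
p=w[m][:,:2].astype(np.float32);d=cv2.fitLine(p,cv2.DIST_HUBER,0,.01,.01).ravel();print(len(p),np.degrees(np.arctan2(d[1],d[0])))
g=env.grab_frame("side");c=cloud(g);bar(c,(471,112),160,200);bar(c,(471,112),138,148,60)
o=pickle.load(open("pics/side.pkl","rb"));print("change px timer/peg/jar:",[int((cv2.absdiff(g["img"],o["img"])[v0:v1,u0:u1].max(-1)>60).sum()) for u0,u1,v0,v1 in((283,318,292,320),(233,250,258,286),(236,252,180,205))])
print(s["torque"],s["grip_force"],s["clock"])
cv2.imwrite("pics/s2.png",cv2.resize(g["img"][150:330,215:375],None,fx=3.3,fy=3.3,interpolation=cv2.INTER_CUBIC))
```

```text
2496 -5.8109865
bar 97 [459.5 105.8 166.9] [460.  108.3] [34.4 16.4] 18.3
bar 316 [454.3  94.6 142.9] [453.9 101.4] [54.  78.9] 50.3
change px timer/peg/jar: [0, 0, 0]
[-1.19028461 -0.6136939   0.03296806] 60.035231709480286 14.5667
```

View pics/s2.png

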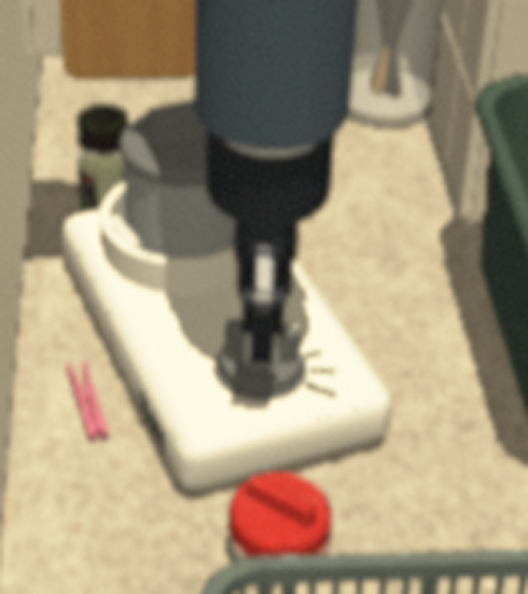

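The cup is still locked, with its lid at 142.9 mm and its bar at 18.3°. The dial has turned about 1.30 rad, which is the third click. The timer, clip and jar haven't moved. I'll hand it in while still holding the dial.

```bash
python3 -c "
from rig import env
print(env.close_job())"
```

```text
the job is handed in; nothing more can be done
None
```

I handed the job in at about 14.6 s: the cup is locked down and released, the dial is held at the third click (about 1.30 rad measured, 1.309 nominal), and the timer, jar and clip did not move.

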